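# Hold the concha bin open for a customer and let its lid down softly

## Task

Press down the lever of the self-service bin that holds the pink conchas so that its lid lifts all the way, and hold it open for about three seconds while a customer takes one. Then ease the lever slowly back up so that the lid comes down gently and closes fully without slamming, and move clear. Use only the fingertips on the lever, do not touch the lid, and leave the chocolate-ring bin and the things on the counter where they are.

Things in the scene. Friction and masses are not known exactly. Their poses are not given: they have to be found in the camera images.
- concha_bin: Steel pastry bin with a clear sloping lid, holding pink conchas; fixed, left or right of the other bin, yawed up to 0.4 rad. 264 mm deep (x), 250 wide (y); front wall 99 mm high, rear 169; closed lid 116 mm high in front, 182 at the rear. Origin: centre of the underside; -x points to the front (to the robot), +x to the lid hinge, z up. The lever runs along its +y side.
- concha_paddle (a point): Top centre of the concha lever's black press paddle (36 mm deep, 56 wide, 10 thick), the point to press; moves with the lever. In the bin's frame at (-0.216, 0.110, 0.147) when closed, its top sloping up to the robot by 0.2 rad; at (-0.224, 0.110, 0.067) fully pressed, sloping down by 0.2 rad. It is 85 mm ahead of the bin's front; below it is only the counter.
- concha_lever_angle (a joint): Angle of the concha bin's lever, rad: 0 lid closed, grows as the paddle goes down, 0.40 at its stop (lid fully open). A steel bar pivoted 202 mm behind the paddle; its rear end lifts the lid by a rod, so both move together. The lid's weight raises it again: 2 to 8 N on the paddle moves it and holds it down. Let go, it flies up and the lid slams.
- concha_lever: The concha bin's lever with its paddle: a flat steel bar 6 mm thick and 20 mm high along the bin's +y side, 332 mm long, sloping up to the paddle by 0.2 rad when closed. Origin on its pivot axis, in the bin's middle plane.
- concha_lever_pivot (a point): Pivot of the concha bin's lever, on the bin's +y side at (-0.022, 0.134, 0.089) in the bin's frame; the axis is the bin's y.
- concha_lid_front (a point): Middle of the front edge of the concha bin's lid, 254 mm from the hinge along the bin's rear top edge; moves with the lid: 112 mm high closed, 344 mm fully open. It rises and swings away from the robot. The lid turns 2.46 rad per rad of the lever (0.98 rad in all), so its front edge moves 3 mm per mm of paddle.
- ring_bin: The other bin, of the same make and size and with the same lever and lid, holding brown ring buns with chocolate tops; fixed. To be left shut. Same frame as concha_bin.
- ring_paddle (a point): Top centre of the press paddle of the ring bin's lever.
- ring_lever_angle (a joint): Angle of the ring bin's lever, rad, 0 with its lid closed.
- concha_lid: The concha bin's lid: clear pane in a steel frame, 254 x 250 x 8 mm, 0.32 to 0.5 kg; origin at its middle, axes parallel to the bin's when closed. Not to be touched.
- tongs: Steel pastry tongs with green grips lying on the counter, 270 mm long (x, grips at -x), 76 mm wide, 16 mm high, 120 g, loose. Origin: underside, middle.
- shaker: Steel sugar shaker standing on the counter, 68 mm diameter, 114 mm high, 250 g, loose. Origin: centre of the underside.
- plate: White plate on the counter, 128 mm diameter, 14 mm high, loose. Origin: centre of the underside.
- sample_concha: Small concha with a yellow top on the plate, 72 mm diameter, 44 mm high, 70 g, loose. Origin: centre of the underside.
Mind the look-alikes: they are no part of the job. Of the things like the shaker, leave any that is red; of the rest the larger one is meant.

How it is judged:
On the way:
1. the concha bin's lid is held fully open (its front edge above 320 mm) for 2.5 s, by the fingers on its lever (height (world z) of concha_lid_front above 0.32 m and contact force between the fingers and concha_lever above 0.5 N), for 2.5 s.
At the end, for the whole second after the job is handed in: After being held open, the concha bin is closed again (front edge of the lid below 119 mm, lever below 0.02 rad), the ring bin is closed (lever below 0.02 rad), and tongs, shaker, plate and sample concha are upright and within 20 mm of where they were (height (world z) of concha_lid_front below 0.119 m and value of joint each of concha_lever_angle, ring_lever_angle below 0.02 rad and distance of each of tongs, shaker, plate, sample_concha from where it was at the start of the episode below 0.02 m and angle between each of tongs, shaker, plate, sample_concha's own z axis and vertical below 0.15 rad); the robot touches nothing.
It fails at once if the concha bin's lid slams: with its front edge in the last 40 mm the lever flies back faster than 0.6 rad/s (paddle over 0.12 m/s, front edge of the lid over 0.37 m/s) (height (world z) of concha_lid_front below 0.152 m and velocity of joint concha_lever_angle below -0.6 rad/s).
It fails at once if the lid is dropped: the lever flies back faster than 1.2 rad/s anywhere (velocity of joint concha_lever_angle below -1.2 rad/s).
It fails at once if the robot touches the concha bin's lid (over 2 N) (contact force between any of the fingers, the arm and concha_lid above 2 N).
It fails at once if the ring bin is opened (its lever moves more than 0.03 rad) (value of joint ring_lever_angle above 0.03 rad).
It fails at once if tongs, shaker, plate or sample concha is moved or lifted by more than 30 mm (distance of any of tongs, shaker, plate, sample_concha from where it was at the start of the episode above 0.03 m).
It also fails if it takes over 43 s, if anything falls off the work surface, if the arm or the gripper's body presses on something with over 40 N, if the wrist force passes 120 N, or if a joint passes its speed limit or range.

## Robot

A 6-joint arm with a two-finger parallel gripper is mounted at the origin on the work surface. World frame = base frame: x ahead of the robot, y to its left, z up, the work surface at z = 0. Lengths are in m, angles in rad, forces in N, time in s.
With the tool pointing down it reaches from about 0.25 to 0.775 m from the base axis. Payload 4 kg.
Tool frame: the origin (TCP) lies midway between the tips of the shut fingers; the grasp point (between the pads) lies 19 mm behind it (hold_point_z is the distance from the TCP to the grasp point, in m); z points along the fingers, y is the direction in which the jaws open and shut (so a half turn about z gives the same grasp; the last joint's range is limited). The gripper opens to 85 mm and grips with 20 to 120 N. Pads are 22 mm wide; open, the fingers measure 114 mm over their backs; the gripper's body (76 mm by 85 mm) begins 54 mm behind the grasp point. The pads swing forward as they close: fully open they stand 13 mm farther back than shut.
Start: joints at [1.162, 0.087, 1.371, -0, 1.684, -0.103], TCP at [0.166, 0.524, 0.231] pointing down, gripper open.
Joint ranges: [-3.1, 3.1], [-0.76, 2.03], [0.27, 2.55], [-1.08, 4.22], [0.17, 2.65], [-2.57, 2.57]. Speed limits (rad/s): [2.79, 2.79, 3.14, 3.14, 3.14, 3.14].

## Interface

Orientations are given as a rotation vector (axis times angle).
In Python, from workcell import * gives the robot as it stands.
- The arm moves only by the shell command python3 -m jog 'ROWS' [FORCE]. ROWS is JSON, a list of rows, each a list of 5 numbers: the shift along the world's x, y, z normalised to -1 to 1, where 1 is 150 mm, then the turn about the world's z normalised to -1 to 1, where 1 is 180 degrees, then the opening, from 0 (shut) to 1 (fully open). In form: [[x, y, z, spin, claw], ...]. A call has 1 to 8 rows; each row is the pose to reach, as a shift and turn from the pose measured when the call began, turning the shorter way round; what a row does not reach only later rows make up. A row lasts 1/12 s, in which the tool goes at most 41.7 mm and 7.16 degrees, less where a joint would pass 70% of its speed; a pose out of reach is approached as far as the arm can. A call with a number of a shift or a turn outside -1 to 1 is refused whole. A call with a gripper value outside its range is refused whole. The fingers move at their own pace and stop on an object; FORCE is the grip in N (left out, the last holds). Time passes only in rows, so rows that repeat a pose let the fingers close. It gives the time, the measured TCP pose, the force and the opening at its end, in the units of the state.
- get_state(): the state, without advancing time (a new reading comes with each control period).
- grab_frame(name): name is "scene" or "top" or "wrist"; returns (picture, depth): 480x640x3 uint8, blue, green, red; 480x640 float32, m along the optical axis (not along the pixel's ray), 0 where there is no reading.
- camera_info(name): a dict with "mtx" (3x3 intrinsics, pixels), "eye" and "rotation" of the camera in the world; the wrist camera has in their place "tool_from_camera" (4x4, takes a point from camera to tool coordinates, whose origin is the TCP and whose axes are the flange's). Camera axes: x right, y up, looking along -z (the intrinsics and any distortion apply to the point x, -y, -z); pixel columns grow to the right and rows downward; lengths in m; the calibration is good to about 2 mm. A picture is of the moment at which its call begins: read the wrist's pose just before it. camera_info takes no time and is no camera call.
- close_job(): hands the job in, once; it reports no verdict.
The state is a dict: "clock": time; "joints": joint angles; "joint_velocities": joint speeds; "joint_torque": joint torques, N m; "tool_pos": TCP position; "orientation": TCP orientation; "force": force on the tool from outside, world axes, zero at the start; "wrist_torque": the same for the moment, N m; "finger_gap": opening from 0.0 (shut) to 1.0 (fully open).
Only numpy, scipy, OpenCV 4.12 (cv2) and the standard library are available. Lean on these libraries where they do the work, as an engineer would, in place of code of your own. Each camera call takes 0.05 s, during which the arm holds its last target. There are 200 camera calls.

## Working session

There is one attempt and no reset: what is moved stays moved. The work goes in short steps, Python scripts to look and compute and a shell command to move; the robot and the scene stay as the last step left them, time stands still between calls to the robot, and variables do not carry over. Pictures are saved under pics/ and viewed, about 8 in all and at most 12, crops included, and the job is handed in when it is done.

```bash
mkdir -p pics
cat > h.py <<'E'
from workcell import *
import numpy as np, cv2
def snap(n):
    im,d=grab_frame(n); np.savez(f'pics/{n}.npz',im=im,d=d); cv2.imwrite(f'pics/{n}.png',im); return im,d
def load(n):
    z=np.load(f'pics/{n}.npz'); return z['im'],z['d']
def R_of(c):
    r=np.array(c['rotation'],float); return r if r.shape==(3,3) else cv2.Rodrigues(r)[0]
def pts(n,uv,d):
    c=camera_info(n);K=np.array(c['mtx']);R=R_of(c);o=[]
    for u,v in uv:
        z=d[v,u]; o.append(np.array(c['eye'])+R@np.array([(u-K[0,2])/K[0,0]*z,-(v-K[1,2])/K[1,1]*z,-z]))
    return np.array(o)
E
python3 - <<'E'
from h import *
for n in('top','scene'): snap(n); print(camera_info(n))
print(get_state())
E
```

```text
{'mtx': array([[493.52025055,   0.        , 319.70807951],
       [  0.        , 493.52025055, 241.27418045],
       [  0.        ,   0.        ,   1.        ]]), 'eye': array([0.39053447, 0.0350864 , 1.43937362]), 'rotation': array([ 0.05725382, -0.09137337, -1.57566451])}
{'mtx': array([[573.51574842,   0.        , 331.67973196],
       [  0.        , 573.51574842, 235.67640421],
       [  0.        ,   0.        ,   1.        ]]), 'eye': array([ 1.74991757, -0.30534994,  0.98092992]), 'rotation': array([0.82230973, 0.63030259, 1.18594095])}
{'clock': 0.1, 'joints': array([ 1.16191348e+00,  8.79058138e-02,  1.37212759e+00,  6.29003685e-06,
        1.68357322e+00, -1.03098042e-01]), 'joint_velocities': array([ 0.00045686,  0.0008156 , -0.0033795 , -0.00048176,  0.00107282,
       -0.00084075]), 'joint_torque': array([ 1.72085689e-03, -3.53016543e+01, -3.14219928e+01, -1.81792716e-04,
        7.90857972e-03,  2.19445219e-06]), 'tool_pos': array([0.16539676, 0.52407575, 0.23023024]), 'orientation': array([-4.78376585e-01, -3.10443378e+00,  3.05745533e-03]), 'force': array([ 0.00668206, -0.06367979,  0.3265814 ]), 'wrist_torque': array([0.02111367, 0.01401923, 0.04045412]), 'finger_gap': 1.0036863821132986}
```

View pics/top.png

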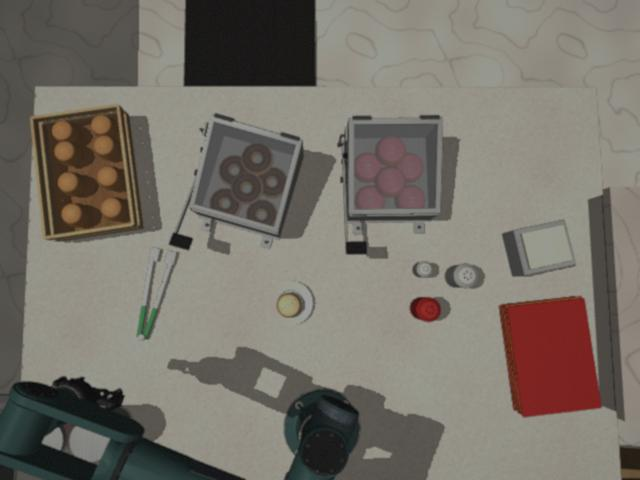

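View pics/scene.png

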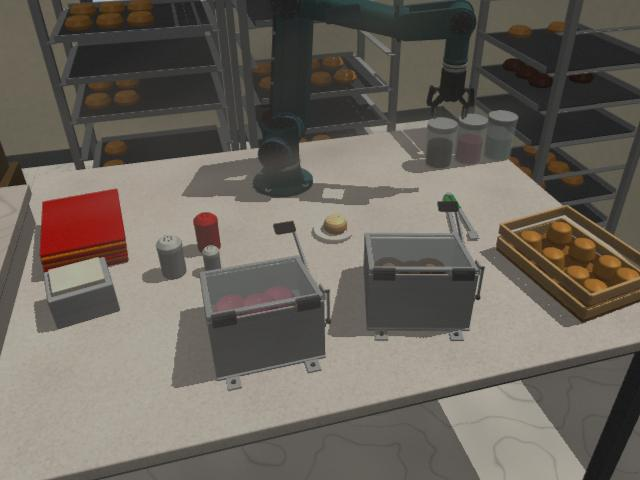

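The top view shows two candidate bins. The one at (393,168) holds pink conchas, with its paddle at (356,248). The one at (248,175) holds chocolate rings, with its paddle at (180,241). The concha bin is the right-hand one. The shakers are red at (426,308), small at (425,268) and large at (464,275). I'll confirm the bin in a crop and measure.

Run:
```python
from h import *
im,d=load('top')
cv2.imwrite('pics/crop1.png',cv2.resize(im[90:290,320:490],None,fx=3,fy=3,interpolation=cv2.INTER_NEAREST))
print(np.round(pts('top',[(356,244),(350,244),(362,244),(356,250),(356,252)],d),4))
# dark paddle mask
hsv=im.max(2)
m=np.zeros_like(hsv); m[236:258,340:372]=(hsv[236:258,340:372]<45)
v,u=np.nonzero(m); P=pts('top',list(zip(u,v)),d); k=P[:,2]>0.1; P=P[k]
print(len(P),P.mean(0),P.min(0),P.max(0), cv2.minAreaRect((P[:,:2]*1000).astype(np.float32)))
print('z row',[(r,np.round(P[v[k]==r].mean(0),3)) for r in np.unique(v[k])])
# bin rim fit
allv,allu=np.mgrid[100:235,335:455]; Q=pts('top',list(zip(allu.ravel(),allv.ravel())),d)
for n,uv in dict(c=[(347,118),(441,118),(440,216),(348,218),(371,229),(419,228)]).items(): print(np.round(pts('top',uv,d),3))
for n,uv in dict(shakers=[(425,264),(464,272),(426,304)],plate=[(306,304),(288,304)],ring=[(180,240)]).items(): print(n,np.round(pts('top',uv,d),3))
```

```text
[[ 0.505  -0.0887  0.1501]
 [ 0.5053 -0.0731  0.148 ]
 [ 0.5051 -0.1047  0.1479]
 [ 0.4894 -0.0886  0.1483]
 [ 0.4841 -0.0886  0.1483]]
204 [ 0.49710505 -0.08925408  0.14658999] [ 0.48376876 -0.11313134  0.13842264] [ 0.51142279 -0.06480859  0.15619114] ((497.61187744140625, -88.95150756835938), (48.21737289428711, 27.569068908691406), 89.65771484375)
z row [(np.int64(242), array([ 0.511, -0.094,  0.143])), (np.int64(243), array([ 0.508, -0.089,  0.145])), (np.int64(244), array([ 0.505, -0.089,  0.147])), (np.int64(245), array([ 0.503, -0.089,  0.146])), (np.int64(246), array([ 0.5  , -0.089,  0.146])), (np.int64(247), array([ 0.497, -0.089,  0.147])), (np.int64(248), array([ 0.495, -0.089,  0.146])), (np.int64(249), array([ 0.492, -0.089,  0.148])), (np.int64(250), array([ 0.489, -0.089,  0.149])), (np.int64(251), array([ 0.487, -0.089,  0.149])), (np.int64(252), array([ 0.484, -0.089,  0.148]))]
[[ 0.899 -0.081 -0.001]
 [ 0.835 -0.315  0.181]
 [ 0.601 -0.354 -0.003]
 [ 0.586 -0.076  0.063]
 [ 0.563 -0.148 -0.003]
 [ 0.564 -0.288  0.007]]
shakers [[ 0.455 -0.288  0.073]
 [ 0.431 -0.384  0.111]
 [ 0.346 -0.278  0.111]]
plate [[0.345 0.044 0.012]
 [0.347 0.094 0.046]]
ring [[0.518 0.372 0.146]]
```

View pics/crop1.png

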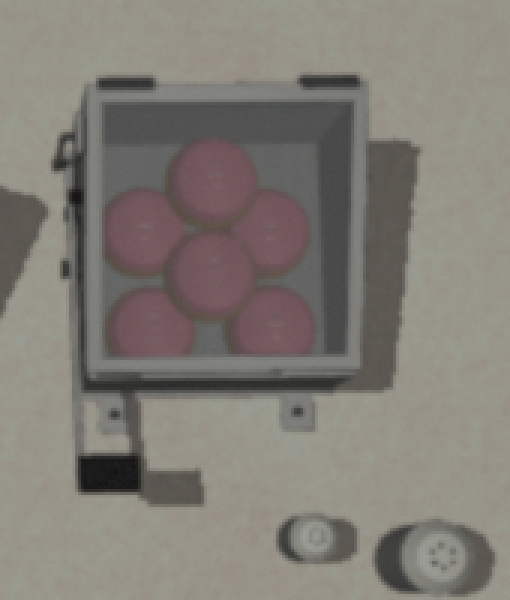

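The crop confirms pink conchas at about (210,230), and the lever's paddle at crop (109,473), i.e. the left or +y side. The paddle measures (0.498,-0.089,0.147), and the stated 0.147 height matches. Bin yaw is about 0. The path at z 0.23 clears everything, so I'm moving there with the fingers shut.

```bash
python3 -m jog '[[0.11,-0.2,0,0.04,0],[0.22,-0.4,0,0.08,0],[0.33,-0.6,0,0.1,0],[0.44,-0.8,0,0.1,0],[0.55,-1,0,0.1,0],[0.55,-1,0,0.1,0]]' 40
python3 -m jog '[[0.11,-0.2,0,0,0],[0.22,-0.4,0,0,0],[0.33,-0.6,0,0,0],[0.44,-0.8,0,0,0],[0.55,-1,0,0,0],[0.55,-1,0,0,0]]'
python3 -m jog '[[0.11,-0.2,0,0,0],[0.22,-0.4,0,0,0],[0.33,-0.6,0,0,0],[0.44,-0.8,0,0,0],[0.55,-1,0,0,0],[0.55,-1,0,0,0]]'
```

```text
clock: 0.6
tool_pos: [0.25, 0.3699, 0.23]
orientation: [-0.004, 3.14, -0.008]
force: [0.5, 0.3, 0.3]
finger_gap: 0.143
clock: 1.1
tool_pos: [0.3346, 0.2158, 0.2296]
orientation: [0.008, 3.139, -0.013]
force: [-0.6, 0.9, -0.3]
finger_gap: -0.0
clock: 1.6
tool_pos: [0.419, 0.0622, 0.2289]
orientation: [0.018, 3.139, -0.016]
force: [0.6, 0.0, -0.9]
finger_gap: -0.001
```

```bash
python3 -m jog '[[0.12,-0.25,0,0,0],[0.25,-0.5,0,0,0],[0.37,-0.75,0,0,0],[0.5,-1,0,0,0],[0.5,-1,-0.2,0,0],[0.5,-1,-0.4,0,0],[0.5,-1,-0.4,0,0]]'
python3 - <<'E'
from h import *
im,d=snap('scene')
cv2.imwrite('pics/s2.png',cv2.resize(im[120:320,200:440],None,fx=3,fy=3))
E
```

```text
clock: 2.18
tool_pos: [0.4904, -0.0862, 0.1613]
orientation: [-0.019, -3.13, 0.009]
force: [-0.2, 0.4, -2.0]
finger_gap: 0.0
```

View pics/s2.png

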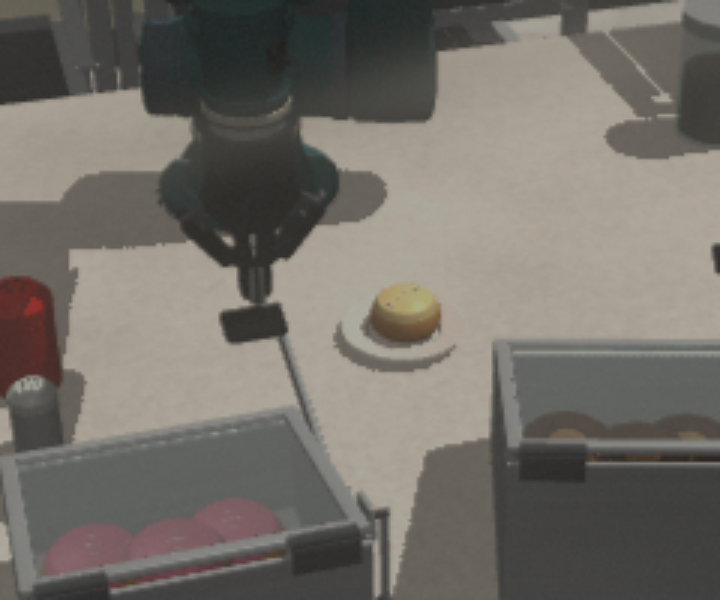

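The crop shows the shut fingertips at (255,295), just above the middle of the paddle at (253,322), with nothing in the way. Next I press gradually.

```bash
python3 -m jog '[[0,0,-0.05,0,0],[0,0,-0.1,0,0],[0,0,-0.15,0,0],[0,0,-0.2,0,0],[0,0,-0.25,0,0],[0,0,-0.3,0,0],[0,0,-0.3,0,0]]'
python3 -m jog '[[0,0,-0.05,0,0],[0,0,-0.1,0,0],[0,0,-0.15,0,0],[0,0,-0.2,0,0],[0,0,-0.25,0,0],[0,0,-0.28,0,0],[0,0,-0.28,0,0]]'
```

```text
clock: 2.82
tool_pos: [0.4918, -0.0858, 0.1201]
orientation: [-0.016, -3.135, 0.012]
force: [-1.4, 0.2, 3.9]
finger_gap: -0.001
clock: 3.4
tool_pos: [0.4919, -0.0858, 0.0783]
orientation: [-0.015, -3.136, 0.013]
force: [-1.8, -0.3, 3.7]
finger_gap: -0.003
```

```bash
python3 -m jog '[[0,0,-0.03,0,0],[0,0,-0.06,0,0],[0,0,-0.06,0,0],[0,0,-0.06,0,0]]'
python3 - <<'E'
from h import *
im,d=snap('scene')
cv2.imwrite('pics/s3.png',im)
print(get_state()['force'])
E
```

```text
clock: 3.73
tool_pos: [0.4924, -0.0857, 0.0699]
orientation: [-0.015, -3.137, 0.013]
force: [-1.6, -0.2, 3.4]
finger_gap: -0.001
[-0.08888784 -0.86842145  3.18166756]
```

View pics/s3.png

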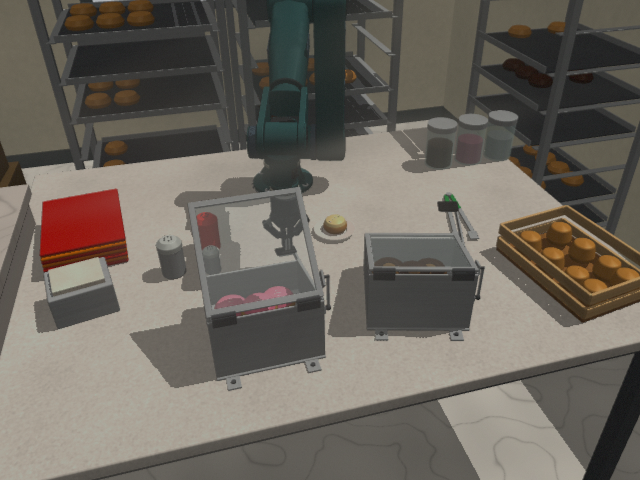

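The lid is up, with its front edge running from (190,205) to (303,192). I'll press until the stop shows in the force and measure the edge height.

```bash
python3 -m jog '[[0,0,-0.02,0,0],[0,0,-0.035,0,0],[0,0,-0.035,0,0],[0,0,-0.035,0,0]]'
python3 - <<'E'
from h import *
im,d=snap('scene')
print(np.round(get_state()['force'],1))
for u in (215,230,250,270,285):
    c=[(u,v) for v in range(185,215) if d[v,u]>0]; P=pts('scene',c,d); k=P[:,2].argmax(); print(c[k],np.round(P[k],3))
E
```

```text
clock: 4.12
tool_pos: [0.4927, -0.0857, 0.0679]
orientation: [-0.015, -3.138, 0.014]
force: [-6.8, 0.4, 14.9]
finger_gap: -0.002
[-8.   1.8 15.9]
(215, 198) [ 0.647 -0.263  0.346]
(230, 196) [ 0.652 -0.231  0.348]
(250, 193) [ 0.649 -0.187  0.347]
(270, 191) [ 0.656 -0.143  0.349]
(285, 188) [ 0.65  -0.109  0.348]
```

The lever is at its stop: 15 N, with the edge at about 347 mm against the expected 344. I hold for about 3.3 s.

```bash
for i in 1 2 3 4 5; do python3 -m jog '[[0,0,0,0,0],[0,0,0,0,0],[0,0,0,0,0],[0,0,0,0,0],[0,0,0,0,0],[0,0,0,0,0],[0,0,0,0,0],[0,0,0,0,0]]' | egrep 'clock|pos|force'; done
```

```text
clock: 4.83
tool_pos: [0.4929, -0.0857, 0.0683]
force: [-1.9, 0.3, 7.2]
clock: 5.5
tool_pos: [0.4929, -0.0857, 0.0683]
force: [-2.3, -0.2, 5.5]
clock: 6.17
tool_pos: [0.493, -0.0857, 0.0684]
force: [-2.7, -0.7, 5.0]
clock: 6.83
tool_pos: [0.4929, -0.0857, 0.0683]
force: [-2.7, -0.5, 5.3]
clock: 7.5
tool_pos: [0.4929, -0.0857, 0.0683]
force: [-3.1, -0.2, 5.3]
```

Held open for over 3 s with about 5 N on the lever. Now I ease it up at about 36 mm/s, slower at the end.

```bash
for i in 1 2; do python3 -m jog '[[0,0,0.02,0,0],[0,0,0.04,0,0],[0,0,0.06,0,0],[0,0,0.08,0,0],[0,0,0.1,0,0],[0,0,0.12,0,0],[0,0,0.14,0,0],[0,0,0.16,0,0]]'| egrep 'clock|pos|force'; done
for i in 1 2; do python3 -m jog '[[0,0,0.01,0,0],[0,0,0.02,0,0],[0,0,0.03,0,0],[0,0,0.04,0,0],[0,0,0.05,0,0],[0,0,0.06,0,0],[0,0,0.07,0,0],[0,0,0.08,0,0]]'| egrep 'clock|pos|force'; done
```

```text
clock: 8.17
tool_pos: [0.4929, -0.0857, 0.0928]
force: [-3.7, 0.6, 3.7]
clock: 8.83
tool_pos: [0.4944, -0.0857, 0.1178]
force: [3.1, 0.1, 4.2]
clock: 9.5
tool_pos: [0.4946, -0.0859, 0.1299]
force: [3.6, 0.1, 3.2]
clock: 10.17
tool_pos: [0.4945, -0.0859, 0.1421]
force: [2.6, -1.5, 3.3]
```

```bash
for i in 1 2; do python3 -m jog '[[0,0,0.005,0,0],[0,0,0.01,0,0],[0,0,0.015,0,0],[0,0,0.02,0,0],[0,0,0.025,0,0],[0,0,0.03,0,0],[0,0,0.035,0,0],[0,0,0.04,0,0]]'| egrep 'clock|pos|force'; done
```

```text
clock: 10.83
tool_pos: [0.4945, -0.0859, 0.1481]
force: [3.2, -0.4, 3.3]
clock: 11.5
tool_pos: [0.4942, -0.0858, 0.1538]
force: [0.0, -0.4, 0.3]
```

Contact ended between 0.148 and 0.154 m, which matches the closed height. I move clear and check.

```bash
python3 -m jog '[[0,0,0.1,0,0],[0,0,0.25,0,0],[0,0,0.4,0,0],[0,0,0.55,0,0],[0,0,0.7,0,0],[-0.2,0,0.8,0,0],[-0.4,0,0.8,0,0],[-0.4,0,0.8,0,0]]'
python3 - <<'E'
from h import *
im0,d0=load('top')
im,d=snap('scene'); cv2.imwrite('pics/s4.png',im)
for u in (215,240,270,290):
    c=[(u,v) for v in range(255,300)]; P=pts('scene',c,d)
    P=P[(P[:,0]<0.62)&(P[:,0]>0.56)&(P[:,2]>0.08)]; print(u,np.round(P[P[:,2].argmax()],3) if len(P) else None)
im,d=snap('top')
f=lambda d:np.round(pts('top',[(425,264),(464,272),(306,304),(288,304),(180,240),(150,320)],d),3)
print(np.abs(f(d)-f(d0)).max(1))
print(np.round(pts('scene',[(285,228),(448,206)],load('scene')[1]),3))
E
```

```text
clock: 12.17
tool_pos: [0.4312, -0.0857, 0.2757]
orientation: [0.016, 3.141, -0.016]
force: [0.4, 0.2, 0.2]
finger_gap: -0.0
215 [ 0.616 -0.287  0.121]
240 [ 0.617 -0.226  0.124]
270 [ 0.604 -0.149  0.12 ]
290 [ 0.604 -0.098  0.122]
[0.005 0.004 0.004 0.007 0.003 0.002]
[[ 0.506 -0.089  0.145]
 [ 0.523  0.37   0.145]]
```

View pics/s4.png

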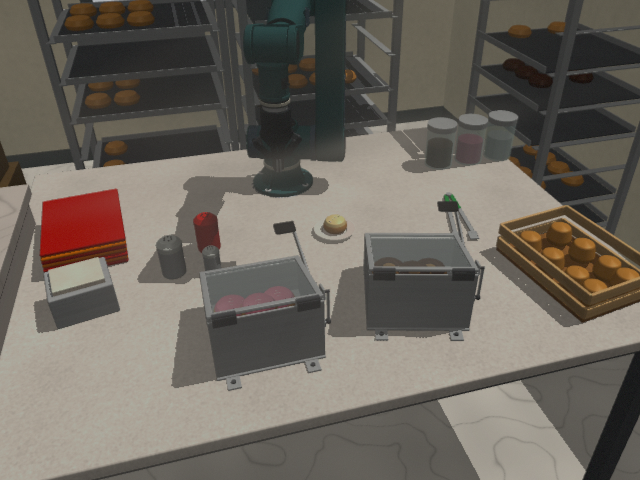

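The picture matches the first one: the lid is shut, the concha paddle is back at (285,228), and the ring bin at (418,280) and the loose things have not moved. I'm handing in.

```bash
python3 -c "
from workcell import *
print(close_job())"
```

```text
the job is handed in; nothing more can be done
None
```

I pressed the concha bin's lever to its stop with the shut fingertips, held it, eased it back up over about 4 s, moved clear and handed in at about 12 s. No verdict is reported, so what follows is only my own measurements.

- **Held open:** the lid's front edge measured about 347 mm with roughly 5–15 N on the paddle. I held it for 3.4 s.
- **Closing:** I eased the paddle up at 36 mm/s, slowing to about 9 mm/s. Contact ended with the fingertips between 0.148 and 0.154 m, which matches the paddle's closed height. I did not read the lever's own speed.
- **Closed check:** the paddle is back at z ≈ 0.145 m (0.147 expected). In the last picture the lid is shut and nothing touches the robot (force about 0).
- **Loose front-edge reading:** my depth check gave 120–124 mm, above the 119 mm limit. It took the highest points 20–40 mm behind the edge on the sloping lid top, and the open reading was also about 3 mm high. I take it as closed, but this check alone does not prove it.
- **Other things:** the sampled points on the shakers, plate, sample concha, tongs and ring paddle differ by 7 mm at most from the start. That is about depth noise.

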